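# Seat the crossed probe in the flow block

## Task

In the clear flow block on the bench the tall blue probe is not home: its black square foot stands crosswise on top of its square pocket. Grip the blue probe by its barrel, turn it in small steps either way while pressing down until the foot drops into the pocket and sits flush with the white top plate while you still have hold of it, then let go. Leave the white and the orange probe seated as they are.

Things in the scene. Friction and masses are not known exactly. Their poses are not given: they have to be found in the camera images.
- flow_block: Fixed clear block 80 x 280 x 70 mm under a white top plate 14 mm thick (top 84 mm above bench). Origin: centre of its underside; z up, y along its length. Three square pockets 42 x 42 mm, 14 mm deep, sides along the block's x and y, at y = -85, 0, +85 mm on its centre line, one probe in each; below each a round bore of 21 mm diameter.
- blue_probe: Loose, 0.18 kg. Origin: centre of its blue barrel (diameter 28, 92 mm tall, z up); steel cap ends 56 mm above it. Below, a black square foot 36 x 36 x 14 mm, sides along its x, y, underside 60 mm below origin; its 18 mm stem is already in the bore. Foot starts 27-63 degrees off the pocket, origin 144 mm over the bench; within about 8 degrees (square: every 90) it drops 14 mm, flush, origin at 130.
- white_probe: White probe, loose but already seated in another pocket of the block: the same foot and stem, white barrel 26 mm in diameter and 46 mm tall, black cap. Origin: barrel centre, 107 mm above the bench; it ends 33 mm above the origin. Leave it alone.
- orange_probe: Orange probe, otherwise the same as the white one, seated in the remaining pocket. Leave it alone.
Mind the look-alikes: they are no part of the job. What is shaped like the blue_probe but pink or purple is not meant.

How it is judged (in metres and radians):
On the way:
1. the blue probe is home in its pocket while the gripper still has hold of it (z of blue_probe in the frame of flow_block below 0.134 m and distance of blue_probe from where it was at the start of the episode below 0.03 m and angle between blue_probe's own z axis and vertical below 0.17 rad and contact force between the fingers and blue_probe above 0.5 N), for 0.2 s.
At the end, for the whole second after the job is handed in: The blue probe is released, at rest and upright (within 10 degrees) in the pocket it started on, its foot within 4 mm of flush with the white plate; the white and the orange probe are upright (within 10 degrees) and within 10 mm of where they started (z of blue_probe in the frame of flow_block between 0.125 and 0.134 m and distance of blue_probe from where it was at the start of the episode below 0.03 m and angle between each of blue_probe, white_probe, orange_probe's own z axis and vertical below 0.17 rad and linear speed of blue_probe below 0.02 m/s and distance of each of white_probe, orange_probe from where it was at the start of the episode below 0.01 m); the robot touches nothing.
It fails at once if the white or the orange probe is lifted or pushed more than 15 mm from its place (distance of any of white_probe, orange_probe from where it was at the start of the episode above 0.015 m).
It also fails if it takes over 35 s, if anything falls off the work surface, if the arm or the gripper's body presses on something with over 40 N, if the wrist force passes 120 N, or if a joint passes its speed limit or range.

## Robot

A 6-joint arm with a two-finger parallel gripper is mounted at the origin on the work surface. World frame = base frame: x ahead of the robot, y to its left, z up, the work surface at z = 0. Lengths are in mm, angles in rad, forces in N, time in s.
With the tool pointing down it reaches from about 375 to 925 mm from the base axis. Payload 5.7 kg.
Tool frame: the origin (TCP) lies midway between the tips of the shut fingers; the grasp point (between the pads) lies 19 mm behind it; z points along the fingers, y is the line along which they close (so a half turn about z gives the same grasp; the last joint's range is limited). The gripper opens to 85 mm and grips with 20 to 120 N. Pads are 22 mm wide; open, the fingers measure 114 mm over their backs; the gripper's body (76 mm by 85 mm) begins 54 mm behind the grasp point. The pads swing forward as they close: fully open they stand 13 mm farther back than shut.
Start: joints at [-1.329, 0.359, 1.51, -0, 1.272, -0.115], TCP at [209.55, -562.185, 231.267] pointing down, gripper open.
Joint ranges: [-2.97, 2.97], [-1.01, 2.36], [0.21, 2.38], [-0.96, 4.11], [0.2, 2.71], [-2.98, 2.98]. Speed limits (rad/s): [2.39, 2.39, 3.14, 3.14, 3.14, 3.14].

## Interface

Orientations are given as a unit quaternion [w, x, y, z].
In Python, from workcell import robot, viewer gives the robot as it stands.
- The arm moves only by the tool carry_out, never from a script. Its argument "series" is one flat list of numbers, 7 for each row, row after row: the shift along the world's x, y, z in mm, then the turn, a rotation vector about the world's x, y, z in rad, then the opening, from 0 (shut) to 1 (fully open). A call has exactly 8 rows; each row is the pose to reach, as a shift and turn from the pose commanded when the call began; what a row does not reach only later rows make up. A row lasts 1/10 s, in which the tool goes at most 50 mm and 8.59 degrees, less where a joint would pass 70% of its speed; a pose out of reach is approached as far as the arm can. A call with a gripper value outside its range is refused whole. The fingers move at their own pace and stop on an object; "grip_force" is the grip in N (left out, the last holds). Time passes only in rows, so rows that repeat a pose let the fingers close, or fill a call up. It gives the time, the measured TCP pose, the force, the opening and the grip force at its end, in the units of the state.
- robot.get_state(): the state, without advancing time (a new reading comes with each control period).
- viewer.get_image(name): name is "scene" or "top"; returns (picture, depth): 480x640x3 uint8, red, green, blue; 480x640 float32, mm along the optical axis (not along the pixel's ray), 0 where there is no reading.
- viewer.get_calibration(name): a dict with "fx", "fy", "cx", "cy" (pixels), "distortion" ([k1, k2, p1, p2, k3] as OpenCV has them; the pictures are not rectified), "R" (3x3) and "t" (3): a world point X has camera coordinates R X + t. Camera axes: x right, y down, z forward; pixel columns grow to the right and rows downward; lengths in mm; the calibration is good to about 2 mm. A picture is of the moment at which its call begins. get_calibration takes no time and is no camera call.
- robot.hand_in(): hands the job in; it is judged then, once.
The state is a dict: "t": time; "joint_positions": joint angles; "joint_vel": joint speeds; "joint_efforts": joint torques, N m; "ee_pos": TCP position; "eef_rot": TCP orientation; "contact_force": force on the tool from outside, world axes, zero at the start; "ft_torque": the same for the moment, N m; "opening": finger opening in mm; "finger_force": force on a finger pad.
Only numpy, scipy, OpenCV 4.12 (cv2) and the standard library are available. Lean on these libraries where they do the work, as an engineer would, in place of code of your own. Each camera call takes 0.05 s, during which the arm holds its last target. There are 200 camera calls.

## Working session

There is one attempt and no reset: what is moved stays moved. The work goes in short steps, Python scripts to look and compute and a tool call to move; the robot and the scene stay as the last step left them, time stands still between calls to the robot, and variables do not carry over. Pictures are saved under pics/ and viewed, at most 10 in all, crops included, and the job is handed in when it is done.

Besides the shell and the picture viewer there is one more tool, called in YAML: its name, and indented under it one key for each argument. carry_out: Moves the arm, as the interface text tells. Its arguments: {"type":"object","properties":{"series":{"type":"array","items":{"type":"number"}},"grip_force":{"type":"number"}},"required":["series"]}

```bash
mkdir -p pics
cat > h.py <<'E'
import numpy as np, cv2
from workcell import robot, viewer
def grab(n,tag):
    im,d=viewer.get_image(n); cv2.imwrite(f'pics/{tag}.png',im[:,:,::-1]); np.savez(f'pics/{tag}.npz',im=im,d=d); return im,d
def ray(n,uv,z):
    c=viewer.get_calibration(n);K=np.array([[c['fx'],0,c['cx']],[0,c['fy'],c['cy']],[0,0,1]]);R=np.array(c['R']);t=np.array(c['t'])
    p=cv2.undistortPoints(np.array(uv,float).reshape(-1,1,2),K,np.array(c['distortion']))[:,0]
    r=np.c_[p,np.ones(len(p))]@R; o=-R.T@t
    return o+r*((z-o[2])/r[:,2])[:,None]
def cloud(n,d,mask):
    c=viewer.get_calibration(n);K=np.array([[c['fx'],0,c['cx']],[0,c['fy'],c['cy']],[0,0,1]]);R=np.array(c['R']);t=np.array(c['t'])
    v,u=np.nonzero(mask&(d>0)); p=cv2.undistortPoints(np.c_[u,v].astype(float).reshape(-1,1,2),K,np.array(c['distortion']))[:,0]
    return (np.c_[p,np.ones(len(p))]*d[v,u][:,None]-t)@R
E
python3 - <<'E'
from h import *
a,_=grab('scene','s0');b,_=grab('top','t0')
for n in('scene','top'):
    c=viewer.get_calibration(n);print(n,-np.array(c['R']).T@np.array(c['t']))
print(robot.get_state()['eef_rot'])
E
```

```text
scene [907.77197808 207.88185412 700.67901805]
top [396.36570521  49.57134829 777.00821329]
[-8.31067152e-04  9.84131095e-01  1.77440963e-01 -3.53839526e-05]
```

View pics/s0.png

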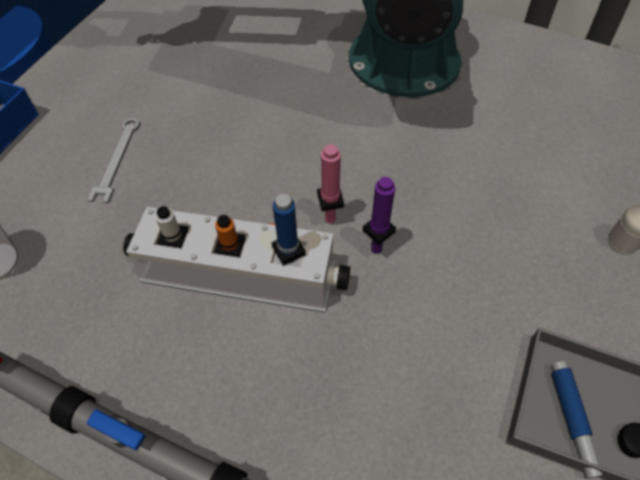

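View pics/t0.png

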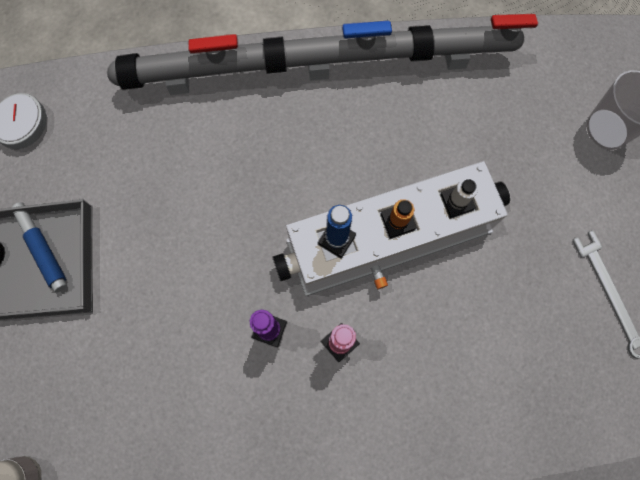

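Scene view: the blue probe is at (285,225) on the block. White is at (168,225) and orange at (227,235). Top view: blue is at (338,228), orange at (401,215) and white at (463,195).
Other candidates are pink (scene 330,185), purple (scene 382,215), the blue pen lying in the tray (scene 570,400) and a blue valve lever (scene 115,430). Only the upright blue one stands in the block with a crosswise foot, so it is the one meant. I'll confirm that in a crop.

Run:
```python
from h import *
z=np.load('pics/t0.npz');im,d=z['im'],z['d']
hsv=cv2.cvtColor(im,cv2.COLOR_RGB2HSV)
# plate
m=cv2.inRange(hsv,(0,0,165),(180,45,255)); m[:150]=0;m[310:]=0;m[:,:270]=0;m[:,530:]=0
m=cv2.morphologyEx(m,cv2.MORPH_CLOSE,np.ones((9,9)))
c=max(cv2.findContours(m,0,2)[0],key=cv2.contourArea)
P=ray('top',c[:,0],84); r=cv2.minAreaRect(P[:,:2].astype(np.float32)); print('plate',r)
# depth-based barrel clouds
for n,tag in(('top','t0'),('scene','s0')):
    z=np.load(f'pics/{tag}.npz');I,D=z['im'],z['d'];H=cv2.cvtColor(I,cv2.COLOR_RGB2HSV)
    full=cloud(n,D,np.ones(D.shape,bool)); 
    ok=D>0; Z=np.zeros(D.shape+(3,));Z[ok]=full
    pl=(abs(Z[...,2]-84)<4)&(Z[...,0]>300)&(Z[...,0]<700)
    print(n,'plate z med',np.median(Z[pl][:,2]),cv2.minAreaRect(Z[pl][:,:2].astype(np.float32)))
    for name,lo,hi,zr in(('blue',(100,120,30),(125,255,255),(100,205)),('orange',(5,150,80),(20,255,255),(85,145))):
        k=(cv2.inRange(H,lo,hi)>0)&(Z[...,2]>zr[0])&(Z[...,2]<zr[1]);q=Z[k];
        if len(q):print(name,len(q),np.median(q,0),q.min(0),q.max(0))
    k=(Z[...,2]>192)&(Z[...,2]<206)&(Z[...,1]>-250)&(Z[...,1]<300)&(Z[...,0]>350);q=Z[k]
    if len(q):print('cap',len(q),np.median(q,0),q.min(0),q.max(0))
a=cv2.resize(im[150:310,270:530],None,fx=2.5,fy=2.5,interpolation=cv2.INTER_CUBIC)
s=np.load('pics/s0.npz')['im'];b=cv2.resize(s[140:310,240:420],None,fx=2,fy=2,interpolation=cv2.INTER_CUBIC)
o=np.zeros((400,650+0,3),np.uint8);o[:]=a
cv2.imwrite('pics/c0.png',o[:,:,::-1])
```

```text
plate ((589.0570068359375, -68.60896301269531), (82.92288970947266, 294.4610290527344), 12.4378023147583)
top plate z med 84.79742636327946 ((523.717529296875, 23.3275146484375), (174.03570556640625, 981.8812255859375), 29.04835319519043)
blue 998 [861.63651416 -37.33943021 104.43502031] [ 556.46603927 -103.86712702  100.00019263] [881.49899953  21.2922519  193.40791595]
orange 130 [582.69272941 -69.87899773 130.4569548 ] [576.89238959 -85.52574868 118.71781069] [599.18716458 -62.31408933 139.94588004]
cap 296 [568.83563918   8.29317326 200.26749324] [556.77644034  -3.70170906 192.0577356 ] [581.95907049  21.2711567  203.0338109 ]
scene plate z med 84.30116937123023 ((469.97503662109375, 124.44296264648438), (160.693115234375, 752.4285278320312), 30.88848876953125)
blue 1490 [861.43187895 -37.90365873 102.73987686] [ 561.51832119 -102.43718796  100.01272685] [878.94633758  22.22938172 191.92886438]
orange 236 [597.04492056 -69.72720736 124.52930005] [577.91859749 -84.81870798  97.82344395] [600.91510016 -61.92181023 137.6042582 ]
cap 222 [570.49302168   9.26843508 199.932854  ] [558.94276517  -4.05709499 192.15780552] [578.54719181  18.08103026 202.94680086]
```

View pics/c0.png

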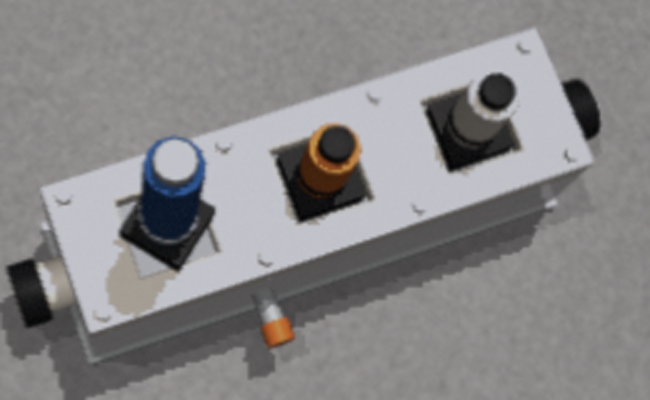

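The crop confirms it: the blue probe sits crosswise on its pocket, with foot corners near crop (122,228), (177,268) and (214,212). Orange and white are seated. Next I'll work out the foot angle and the centre.

Run:
```python
from h import *
k=lambda L:np.array(L)/2.5+[270,150]
f=ray('top',k([(122,228),(177,268),(214,212)]),98)
print(f.round(1))
for a,b in((0,1),(1,2)):
    v=f[b]-f[a];print(np.hypot(*v[:2]),np.degrees(np.arctan2(v[1],v[0]))%90)
print('foot centre',(f[0]+f[2])/2)
p=ray('top',k([(42,187),(535,28),(592,160),(92,332)]),84);print(p.round(1),'c',p.mean(0))
for a,b in((0,1),(2,3),(1,2),(3,0)):
    v=p[b]-p[a];print(np.hypot(*v[:2]),np.degrees(np.arctan2(v[1],v[0]))%90)
c=p.mean(0)[:2];u=(p[0]-p[1]+p[3]-p[2])[:2];u/=np.hypot(*u);print('pocket',c+85*u)
print('cap top',ray('top',k([(176,164)]),200))
for nm,uv in(('pink',(342,335)),('purple',(264,320))):
    z=np.load('pics/t0.npz');m=np.zeros(z['d'].shape,bool);m[uv[1]-3:uv[1]+4,uv[0]-3:uv[0]+4]=1;print(nm,np.median(cloud('top',z['d'],m),0))
```

```text
[[568.   30.3  98. ]
 [544.8   5.2  98. ]
 [571.5 -16.5  98. ]]
34.18539923076331 47.27452584688368
34.45686117992996 50.929173645565136
foot centre [569.74682346   6.92188484  98.        ]
[[ 597.4   68.7   84. ]
 [ 659.7 -203.2   84. ]
 [ 583.2 -220.5   84. ]
 [ 519.4   50.4   84. ]] c [589.94895941 -76.13920548  84.        ]
278.9965680125618 12.915869080238167
278.31431065146614 13.255343699828458
78.41111173470817 12.697542454985268
80.06047307264163 13.193799717973144
pocket [570.70469679   6.65365868]
cap top [[568.11294068   7.18852029 200.        ]]
pink [443.56047133  17.97692922 166.2855482 ]
purple [468.40460681 100.93651655 166.16930891]
```

carry_out:
  series: [27,42,20,0,0,0,1,54,85,20,0,0,0,1,81,128,20,0,0,0,1,108,171,20,0,0,0,1,135,213,20,0,0,0,1,162,256,20,0,0,0,1,189,299,20,0,0,0,1,216,341,20,0,0,0,1]
  grip_force: 60

```text
t: 0.9
ee_pos: [422.1, -225.3, 251.1]
eef_rot: [-0.0, 0.984, 0.177, -0.0]
contact_force: [1.4, 0.3, 0.6]
opening: 85.1
finger_force: 0.0
```

carry_out:
  series: [26,40,0,0,0,0,1,52,83,0,0,0,0,1,79,126,0,0,0,0,1,105,168,0,0,0,0,1,130,208,0,0,0,0,1,144,228,0,0,0,0,1,144,228,0,0,0,0,1,144,228,0,0,0,0,1]

```text
t: 1.7
ee_pos: [565.1, 0.9, 250.7]
eef_rot: [0.0, 0.984, 0.178, -0.001]
contact_force: [-0.9, -0.8, 0.2]
opening: 85.5
finger_force: 0.0
```

Run:
```python
from h import *
s=robot.get_state();print({k:np.round(s[k],3) for k in('t','joint_positions','ee_pos','eef_rot','contact_force','opening')})
a,_=grab('scene','s1')
b,_=grab('top','t1')
cv2.imwrite('pics/c1.png',np.hstack([cv2.resize(a[60:310,240:440],(400,500)),cv2.resize(b[120:370,240:440],(400,500))])[:,:,::-1])
```

```text
{'t': np.float64(1.7), 'joint_positions': array([-0.12 ,  0.292,  1.56 , -0.   ,  1.291,  1.092]), 'ee_pos': array([565.134,   0.937, 250.705]), 'eef_rot': array([ 0.   ,  0.984,  0.178, -0.001]), 'contact_force': array([-0.945, -0.823,  0.246]), 'opening': np.float64(85.485)}
```

View pics/c1.png

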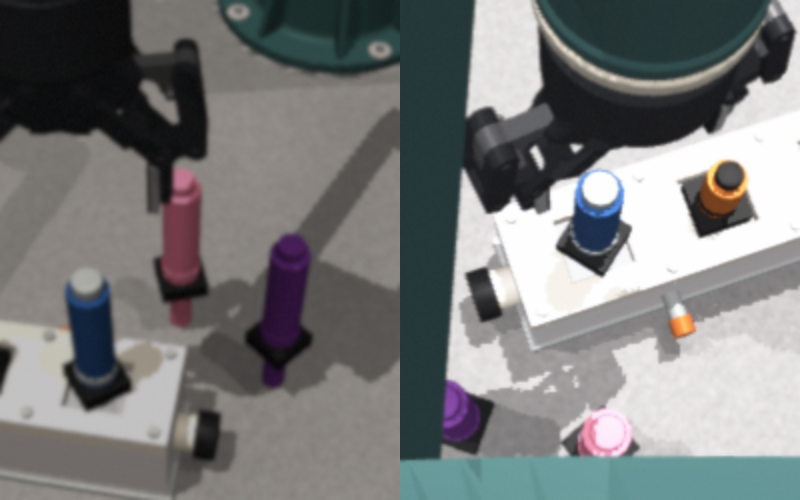

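The gripper is open above the blue probe (right-hand crop: cap at 600,190, fingers on either side of it near 500,190 and 700,110). Next I'll descend and grip.

carry_out:
  series: [4,6,-25,0,0,0,1,4,6,-60,0,0,0,1,4,6,-90,0,0,0,1,4,6,-104,0,0,0,1,4,6,-104,0,0,0,0.6,4,6,-104,0,0,0,0.2,4,6,-104,0,0,0,0,4,6,-104,0,0,0,0]
  grip_force: 40

```text
t: 2.6
ee_pos: [570.5, 6.4, 148.6]
eef_rot: [0.0, 0.984, 0.177, 0.001]
contact_force: [-0.0, 0.5, 1.3]
opening: 28.0
finger_force: 1.8
```

carry_out:
  series: [0,0,0,0,0,0,0,0,0,0,0,0,0,0,0,0,0,0,0,0,0,0,0,0,0,0,0,0,0,0,-1,0,0,0,0,0,0,-1,0,0,0,0,0,0,-2,0,0,0,0,0,0,-2,0,0,0,0]

```text
t: 3.4
ee_pos: [570.9, 6.7, 148.2]
eef_rot: [0.0, 0.984, 0.178, 0.002]
contact_force: [-3.5, 1.2, 19.4]
opening: 27.0
finger_force: 40.8
```

carry_out:
  series: [0,0,0,0,0,-0.06,0,0,0,0,0,0,-0.12,0,0,0,0,0,0,-0.18,0,0,0,0,0,0,-0.24,0,0,0,0,0,0,-0.3,0,0,0,0,0,0,-0.36,0,0,0,0,0,0,-0.42,0,0,0,0,0,0,-0.48,0]

```text
t: 4.2
ee_pos: [571.4, 7.1, 147.7]
eef_rot: [-0.0, 0.998, -0.063, 0.002]
contact_force: [-1.4, 1.5, 10.7]
opening: 27.0
finger_force: 40.2
```

carry_out:
  series: [0,0,0,0,0,-0.03,0,0,0,-1,0,0,-0.06,0,0,0,-1,0,0,-0.09,0,0,0,-2,0,0,-0.11,0,0,0,-2,0,0,-0.13,0,0,0,-3,0,0,-0.15,0,0,0,-3,0,0,-0.15,0,0,0,-3,0,0,-0.15,0]

```text
t: 5.0
ee_pos: [569.5, 6.8, 142.1]
eef_rot: [-0.0, 0.991, -0.136, -0.0]
contact_force: [-1.1, -0.3, -2.4]
opening: 26.8
finger_force: 39.5
```

Run:
```python
from h import *
s=robot.get_state();print({k:np.round(s[k],3) for k in('t','joint_positions','ee_pos','eef_rot','contact_force','ft_torque','opening')})
a,_=grab('scene','s2');b,_=grab('top','t2')
cv2.imwrite('pics/c2.png',np.hstack([cv2.resize(a[110:310,220:380],(400,500)),cv2.resize(b[150:310,270:398],(400,500))])[:,:,::-1])
```

```text
{'t': np.float64(5.0), 'joint_positions': array([-0.109,  0.411,  1.677,  0.   ,  1.054,  1.734]), 'ee_pos': array([569.49 ,   6.752, 142.129]), 'eef_rot': array([-0.   ,  0.991, -0.136, -0.   ]), 'contact_force': array([-1.066, -0.347, -2.447]), 'ft_torque': array([-0.002, -0.058,  0.001]), 'opening': np.float64(26.789)}
```

View pics/c2.png

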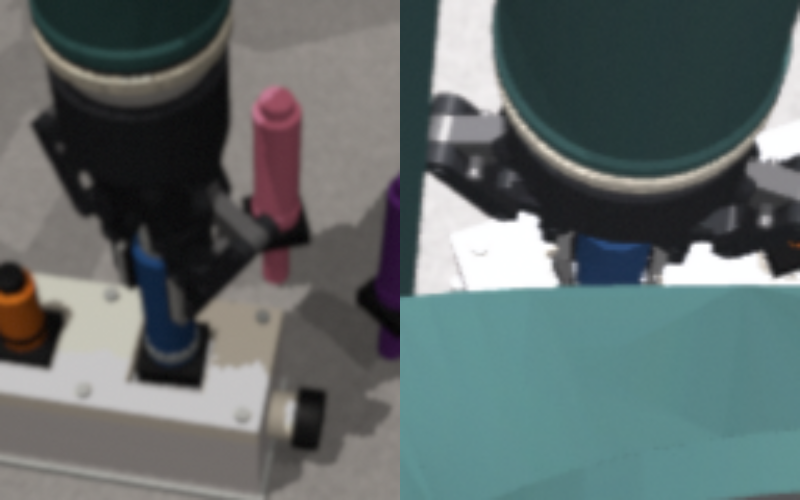

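The left crop shows the foot squared up and sinking into its pocket (175,350). The tool has dropped 6 mm with no contact force. I'll keep pushing it down.

carry_out:
  series: [0,0,-1.5,0,0,0,0,0,0,-3,0,0,0,0,0,0,-4.5,0,0,0,0,0,0,-6,0,0,0,0,0,0,-7,0,0,0,0,0,0,-8,0,0,0,0,0,0,-8,0,0,0,0,0,0,-8,0,0,0,0]

```text
t: 5.9
ee_pos: [569.7, 6.7, 134.6]
eef_rot: [-0.0, 0.991, -0.136, 0.0]
contact_force: [-1.5, 0.1, 2.3]
opening: 26.8
finger_force: 40.0
```

carry_out:
  series: [0,0,-0.5,0,0,0,0,0,0,-1,0,0,0,0,0,0,-1.5,0,0,0,0,0,0,-2,0,0,0,0,0,0,-2,0,0,0,0,0,0,-2,0,0,0,0,0,0,-2,0,0,0,0,0,0,-2,0,0,0,0]

```text
t: 6.7
ee_pos: [569.9, 6.7, 134.5]
eef_rot: [-0.0, 0.991, -0.136, 0.001]
contact_force: [-6.4, 0.0, 18.7]
opening: 27.0
finger_force: 41.5
```

The tool has come down 13.7 mm in all and pushes back with 19 N, so the foot should be on the bottom. I'll check before letting go.

Run:
```python
from h import *
a,_=grab('scene','s3')
cv2.imwrite('pics/c3.png',cv2.resize(a[190:310,120:360],(800,400),interpolation=cv2.INTER_CUBIC)[:,:,::-1])
```

```text
(no output)
```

View pics/c3.png

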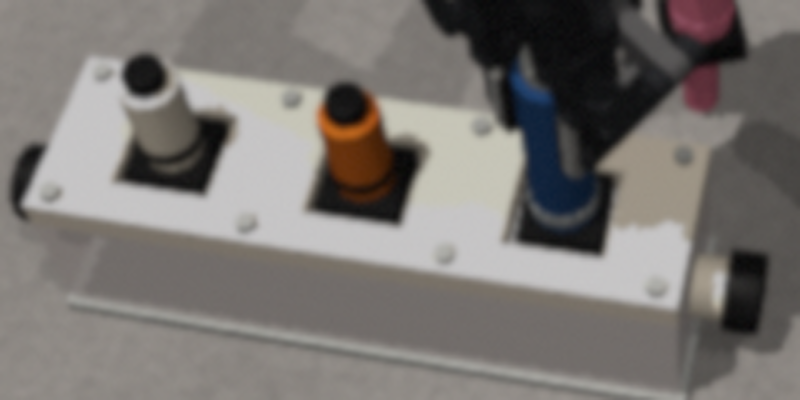

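The blue foot at (565,225) is flush in its pocket, just like the orange and white ones. I'll ease off the pressure, open and lift away.

carry_out:
  series: [0,0,2,0,0,0,0,0,0,2,0,0,0,0,0,0,2,0,0,0,0.3,0,0,2,0,0,0,0.6,0,0,2,0,0,0,0.6,0,0,2,0,0,0,0.6,0,0,2,0,0,0,0.6,0,0,2,0,0,0,0.6]

```text
t: 7.55
ee_pos: [569.6, 6.7, 134.1]
eef_rot: [-0.0, 0.991, -0.136, -0.0]
contact_force: [0.1, -0.8, -0.8]
opening: 50.9
finger_force: 0.0
```

carry_out:
  series: [0,0,10,0,0,0,0.6,0,0,30,0,0,0,0.6,0,0,55,0,0,0,0.6,0,0,85,0,0,0,0.6,0,0,115,0,0,0,0.6,0,0,130,0,0,0,0.6,0,0,130,0,0,0,0.6,0,0,130,0,0,0,0.6]

```text
t: 8.35
ee_pos: [569.5, 6.7, 264.4]
eef_rot: [-0.0, 0.991, -0.136, 0.0]
contact_force: [-0.4, -0.0, 0.1]
opening: 51.2
finger_force: 0.0
```

Run:
```python
from h import *
a,d=grab('scene','s4')
print(robot.get_state()['opening'])
p=cloud('scene',d,np.ones(d.shape,bool))
q=p[(np.hypot(p[:,0]-569.5,p[:,1]-7)<9)&(p[:,2]<220)&(p[:,2]>175)];print(len(q),np.median(q,0),np.percentile(q[:,2],95))
cv2.imwrite('pics/c4.png',cv2.resize(a[150:310,120:360],(800,533),interpolation=cv2.INTER_CUBIC)[:,:,::-1])
```

```text
51.12850252984316
170 [571.54628311   7.26100203 185.94351676] 187.5691518724288
```

View pics/c4.png

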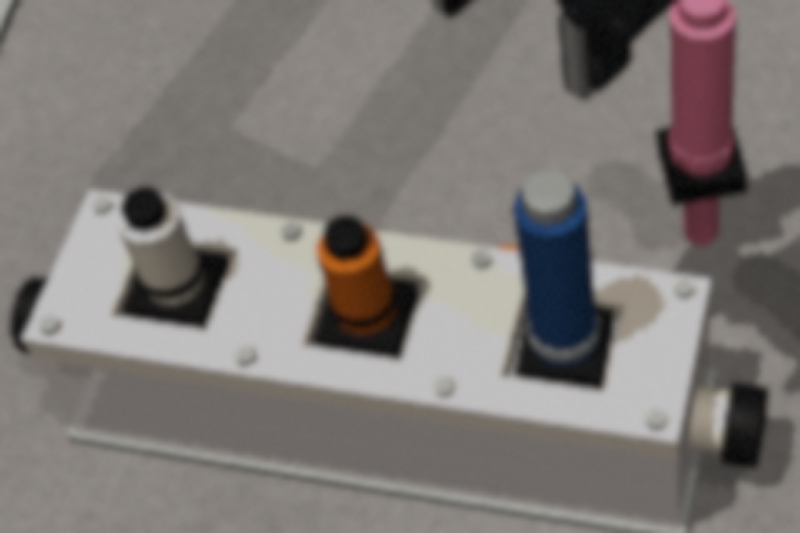

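The blue probe is upright and flush at (565,340), with its cap top measured at about 186 mm (expected 130 + 56). White and orange haven't moved, and the gripper is clear.

```bash
python3 -c "
from workcell import robot
print(robot.hand_in())"
```

```text
the job is handed in; nothing more can be done
None
```

The blue probe was turned about 36° and pressed flush into its pocket while still gripped, then released; white and orange did not visibly move, and I handed the job in at about 8.4 s (no verdict was returned).

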